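# Mesh a beater with the mixer's drive and hold it home

## Task

Take the wire-caged beater (not the dough hook) out of the wooden caddy, turn it until the four ribs of its stem line up with the cross-shaped slot on top of the cordless mixer, and push it straight down, fully home until its black collar sits on the socket. The spring ejector under the stem pushes it out again, so finish with the fingers still gripping the beater and holding it pressed home: do not let go. Leave the dough hook in the caddy and the tin and the jar where they stand.

Things in the scene. Friction and masses are not known exactly. Their poses are not given: they have to be found in the camera images.
- beater: Loose beater, about 80 g, upright, stem down in a caddy hole. Origin: lower tip of the stem, on the axis; z up. Stem 26 mm long, 20 mm across its four round 5 mm ribs, which lie along body +x, +y, -x, -y and have rounded tips. Black collar (34 mm diameter) at 26 to 32 mm, above it a steel strip cage up to 109 mm. A quarter turn makes no difference.
- beater_grip (a point): Middle of the beater's cage, 71 mm above the stem tip, axes as beater. Four steel strips (10 mm wide, 3 mm thick) in the directions of the ribs; within 16 mm above and below this point they run vertically, 46 mm apart over the outside: grasp here from above, fingers closing along body x or y.
- dough_hook: Loose dough hook: same stem and collar, but a spiral of 8 mm steel rod about 34 mm across instead of the cage, 107 mm tall in all, in the caddy's other hole. Origin: lower tip of its stem, z up. It must stay there.
- caddy: Fixed wooden block on a dark rubber foot (76 x 186 mm), 70 x 180 x 40 mm, origin at the centre of its underside. Two plain round holes, 27 mm diameter, 34 mm deep, 55 mm either side of the centre along its y axis. The attachments' collars rest on its top (40 mm high), their stem tips hang 14 mm above the worktop.
- mixer: White cordless hand mixer body standing nose-up in a round grey charging dock (116 mm diameter), fixed, 100 mm tall, with a copper band and a steel drive socket of 41 mm diameter on top. Origin at the centre of its underside.
- socket (a point): Centre of the mouth of the mixer's steel drive socket, 100 mm above the worktop, z up. Its cross-shaped slot runs along this frame's x and y (turned differently each time): arms 9 mm wide, 24 mm from end to end. Geared to the motor, it resists turning with about 0.3 N m. With the beater fully home its stem tip is 26 mm below this point and the collar rests on the socket.
- ejector (a joint): Red spring ejector pin inside the socket, m: 0 with its top 16 mm below the socket's mouth, about 0.009 with a beater fully home (end stop at 0.012). It pushes up with about 4 N at 0 and 7.6 N at 0.009, so a released beater rises again.
- tin_1: Loose green food tin, 57 mm diameter, 72 mm tall, to the left at the back; origin at the centre of its underside. Bystander.
- jar_1: Loose glass jar with white lid, 68 mm diameter, 84 mm tall, behind the mixer; origin at the centre of its underside. Bystander.

How it is judged (in metres and radians):
On the way, in this order (a step that is already met when the one before it is completed fails the run):
1. the beater is out of the caddy, held by the fingers, its stem clear above the caddy's top (height (world z) of beater above 0.044 m and contact force between the fingers and beater above 3 N), for 0.1 s.
2. the beater's stem is meshed and fully home in the socket, ejector pressed (z of beater in the frame of socket below -0.0235 m and horizontal distance between beater and socket below 0.004 m and angle between beater's own z axis and vertical below 0.1 rad and (angle between the x axis of beater and the x axis of socket, either way round below 0.3 rad or angle between the x axis of beater and the y axis of socket, either way round below 0.3 rad) and value of joint ejector above 0.0065 m), for 0.2 s.
At the end, for the whole second after the job is handed in: Beater upright (0.1 rad) in the socket, tip at least 23.5 mm below its mouth (26 is home), within 4 mm of its axis, ribs in the slot, ejector in by 6.5 mm or more, at rest and still held by the fingers (over 25 N); dough hook still in its hole (within 20 mm) (all of step 2 and contact force between the fingers and beater above 25 N and linear speed of beater below 0.02 m/s and distance of dough_hook from where it was at the start of the episode below 0.02 m and angle between dough_hook's own z axis and vertical below 0.2 rad); the arm keeps its last pose, push and grip.
It fails at once if the dough hook is pulled out or tipped (distance of dough_hook from where it was at the start of the episode above 0.02 m or angle between dough_hook's own z axis and vertical above 0.3 rad).
It fails at once if the tin is pushed away or knocked over (distance of tin_1 from where it was at the start of the episode above 0.02 m or angle between tin_1's own z axis and vertical above 0.3 rad).
It fails at once if the jar is pushed away or knocked over (distance of jar_1 from where it was at the start of the episode above 0.02 m or angle between jar_1's own z axis and vertical above 0.3 rad).
It also fails if it takes over 35 s, if anything falls off the work surface, if the arm or the gripper's body presses on something with over 40 N, if the wrist force passes 120 N, or if a joint passes its speed limit or range.

## Robot

A 6-joint arm with a two-finger parallel gripper is mounted at the origin on a cart in front of the work surface, level with it; the furniture and walls round the work are solid. World frame = base frame: x ahead of the robot, y to its left, z up, the work surface at z = 0. Lengths are in mm, angles in rad, forces in N, time in s.
With the tool pointing down it reaches from about 350 to 875 mm from the base axis. Payload 4.2 kg.
Tool frame: the origin (TCP) lies midway between the tips of the shut fingers; the grasp point (between the pads) lies 19 mm behind it; z points along the fingers, y is the line along which they close (so a half turn about z gives the same grasp; the last joint's range is limited). The gripper opens to 85 mm and grips with 20 to 120 N. Pads are 22 mm wide; open, the fingers measure 114 mm over their backs; the gripper's body (76 mm by 85 mm) begins 54 mm behind the grasp point. The pads swing forward as they close: fully open they stand 13 mm farther back than shut.
Start: joints at [1.552, 0.385, 0.008, 0, -1.194, -0.259], TCP at [171.368, 601.026, 231.312] pointing down, gripper open.
Joint ranges: [-3.14, 3.14], [-1.21, 2.06], [-1.07, 1.41], [-3.16, 2.05], [-2.99, -0.16], [-3.1, 3.1]. Speed limits (rad/s): [2.79, 2.79, 3.14, 3.14, 3.14, 3.14].

## Interface

Orientations are given as a unit quaternion [x, y, z, w].
In Python, from bench import * gives the robot as it stands.
- The arm moves only by the tool drive_tool, never from a script. Its argument "plan" is a list that holds one entry, the list of rows, each a list of 5 numbers: the closure, from -1 (fully open) to 1 (shut), then the shift along the world's x, y, z in mm, then the turn about the world's z in degrees. A call has 1 to 20 rows; each row shifts and turns the commanded pose from where the row before left it; what a row does not reach is not made up. A row lasts 1/12 s, in which the tool goes at most 41.7 mm and 7.16 degrees, less where a joint would pass 70% of its speed; a pose out of reach is approached as far as the arm can. A call is refused whole if a number of a shift passes 41.7 or a number of a turn 7.16, either way. A call with a gripper value outside its range is refused whole. The fingers move at their own pace and stop on an object; the grip force is fixed at half the most. Time passes only in rows, so rows that do not move let the fingers close. It gives the time, the measured TCP pose, the force, the opening and the grip force at its end, in the units of the state.
- read_state(): the state, without advancing time (a new reading comes with each control period).
- get_image(name): name is "scene" or "top" or "wrist"; returns (picture, depth): 400x640x3 uint8, red, green, blue; 400x640 float32, mm along the optical axis (not along the pixel's ray), 0 where there is no reading.
- camera_model(name): a dict with "fx", "fy", "cx", "cy" (pixels), "R" (3x3) and "t" (3): a world point X has camera coordinates R X + t; the wrist camera has in their place "mount" (4x4, takes a point from camera to tool coordinates, whose origin is the TCP and whose axes are the flange's). Camera axes: x right, y down, z forward; pixel columns grow to the right and rows downward; lengths in mm; the calibration is good to about 2 mm. A picture is of the moment at which its call begins: read the wrist's pose just before it. camera_model takes no time and is no camera call.
- job_done(): hands the job in; it is judged then, once.
The state is a dict: "clock": time; "joints": joint angles; "joint_vel": joint speeds; "joint_efforts": joint torques, N m; "position": TCP position; "ee_rot": TCP orientation; "contact_force": force on the tool from outside, world axes, zero at the start; "wrist_torque": the same for the moment, N m; "gripper_width": finger opening in mm; "grasp_force": force on a finger pad.
Only numpy, scipy, OpenCV 4.12 (cv2) and the standard library are available. Lean on these libraries where they do the work, as an engineer would, in place of code of your own. Each camera call takes 0.05 s, during which the arm holds its last target. There are 200 camera calls.

## Working session

There is one attempt and no reset: what is moved stays moved. The work goes in short steps, Python scripts to look and compute and a tool call to move; the robot and the scene stay as the last step left them, time stands still between calls to the robot, and variables do not carry over. Pictures are saved under pics/ and viewed, at most 10 in all, crops included, and the job is handed in when it is done.

Besides the shell and the picture viewer there is one more tool, called in YAML: its name, and indented under it one key for each argument. drive_tool: Moves the arm, as the interface text tells. Its arguments: {"type":"object","properties":{"plan":{"type":"array"}},"required":["plan"]}

```bash
mkdir -p pics; cat > h.py <<'E'
from bench import *
import numpy as np, cv2
from scipy.spatial.transform import Rotation as Ro
def cloud(name, d, s=None):
    m=camera_model(name); v,u=np.mgrid[0:d.shape[0],0:d.shape[1]]
    P=np.stack([(u-m['cx'])/m['fx']*d,(v-m['cy'])/m['fy']*d,d],-1)
    if 'R' in m: return (P-np.array(m['t']))@np.array(m['R'])
    M=np.array(m['mount']); P=P@M[:3,:3].T+M[:3,3]
    return P@Ro.from_quat(s['ee_rot']).as_matrix().T+np.array(s['position'])
E
python3 - <<'E'
from h import *
print(read_state())
for n in ['top','scene']:
    p,d=get_image(n); cv2.imwrite(f'pics/{n}0.png',p[...,::-1]); np.savez(f'{n}0.npz',p=p,d=d,c=cloud(n,d))
    m=camera_model(n); print(m)
E
```

```text
{'clock': 0.0, 'joints': array([ 1.55158411e+00,  3.85622490e-01,  6.61968367e-03, -4.96973991e-04,
       -1.19400061e+00, -2.58565166e-01]), 'joint_vel': array([-1.30930052e-05,  1.29569156e-03,  1.80706326e-05, -2.05340652e-03,
       -5.75647154e-04,  5.22355250e-04]), 'joint_efforts': array([ 1.56611291e-04, -3.92290020e+01,  1.88393390e+01,  4.18633461e+00,
       -4.62568642e-03,  5.26199585e-06]), 'position': array([171.22986526, 600.48067751, 230.17968136]), 'ee_rot': array([ 9.90357134e-01, -1.38533305e-01, -9.75491124e-05,  1.12322386e-03]), 'contact_force': array([-1.27481269,  0.61178128,  0.03752616]), 'wrist_torque': array([-0.02654686,  0.05856416,  0.01223514]), 'grasp_force': 0.0, 'gripper_width': 85.33007114226727}
{'fx': 476.730819359923, 'fy': 476.730819359923, 'cx': 319.8450236617372, 'cy': 205.73537259445888, 'R': array([[ 0.01325043, -0.99974268,  0.01841168],
       [-0.99674755, -0.01467007, -0.07924087],
       [ 0.07949058, -0.01730183, -0.99668545]]), 't': array([  86.89803513,  561.98804732, 1252.59576794])}
{'fx': 394.6178755119401, 'fy': 394.6178755119401, 'cx': 321.356474269798, 'cy': 198.46457929502003, 'R': array([[-0.64111201, -0.76739582,  0.00889114],
       [-0.30954547,  0.24797034, -0.91798274],
       [ 0.70225137, -0.59128197, -0.39652066]]), 't': array([431.14829968, 245.58829522, 594.60775992])}
```

View pics/top0.png

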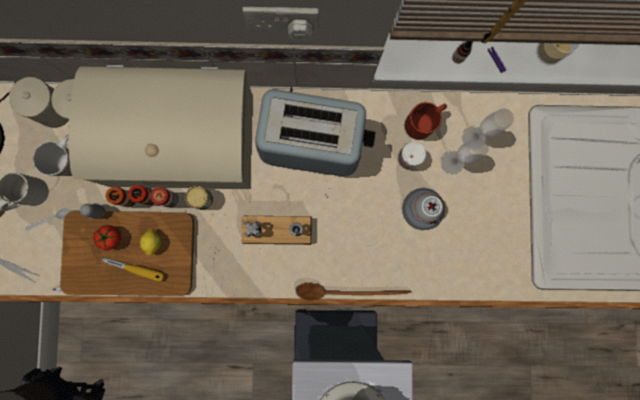

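View pics/scene0.png

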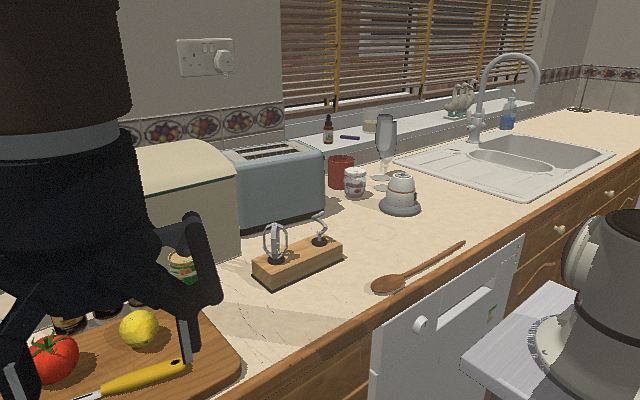

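The top view shows the beater at about (253,230) and the hook at about (300,230) in the caddy. The socket is at about (431,206), the jar at (412,155) and the tin at (198,196). I'll enlarge the beater and socket.

```bash
python3 - <<'E'
from h import *
z=np.load('top0.npz'); p,c=z['p'],z['c']
a=cv2.resize(p[205:255,235:320],None,fx=8,fy=8,interpolation=cv2.INTER_CUBIC)[:, :680]
b=cv2.resize(p[185:230,400:455],None,fx=8,fy=8,interpolation=cv2.INTER_CUBIC)
# tile: rows
im=np.zeros((600,800,3),np.uint8)
a=cv2.resize(a,(400,235)); b=cv2.resize(b,(440,360))
im[:235,:400]=a; im[238:598,:440]=b
cv2.imwrite('pics/crop0.png',im[...,::-1])
def q(n,u0,u1,v0,v1,z0,z1):
    C=c[v0:v1,u0:u1].reshape(-1,3); C=C[(C[:,2]>z0)&(C[:,2]<z1)]
    mn,mx=np.percentile(C,[2,98],0); print(n,len(C),mn.round(),mx.round(),((mn+mx)/2).round(1), C.mean(0).round(1))
q('beater',240,270,212,250,75,140)
q('hook',285,315,212,250,60,140)
q('caddytop',235,320,205,255,35,45)
q('sock',400,455,185,230,92,106)
q('jar',395,430,135,170,75,95)
q('tin',180,220,180,215,62,80)
E
```

```text
beater 143 [479. 248.  89.] [513. 283. 123.] [496.  265.3 106.3] [495.2 264.6 114.1]
hook 111 [482. 140.  66.] [511. 172. 121.] [496.5 156.   93.4] [497.2 156.2  94.3]
caddytop 1449 [462. 125.  36.] [530. 299.  44.] [496.3 211.8  40.1] [496.1 208.8  40.1]
sock 311 [ 533. -209.   93.] [ 584. -160.  103.] [ 558.3 -184.2   98. ] [ 557.9 -183.5   97.7]
jar 470 [ 667. -170.   77.] [ 723. -113.   88.] [ 694.7 -141.7   82.3] [ 694.7 -141.6   83. ]
tin 425 [551. 387.  63.] [605. 441.  76.] [578.  413.6  69.5] [577.6 413.8  69.6]
```

View pics/crop0.png

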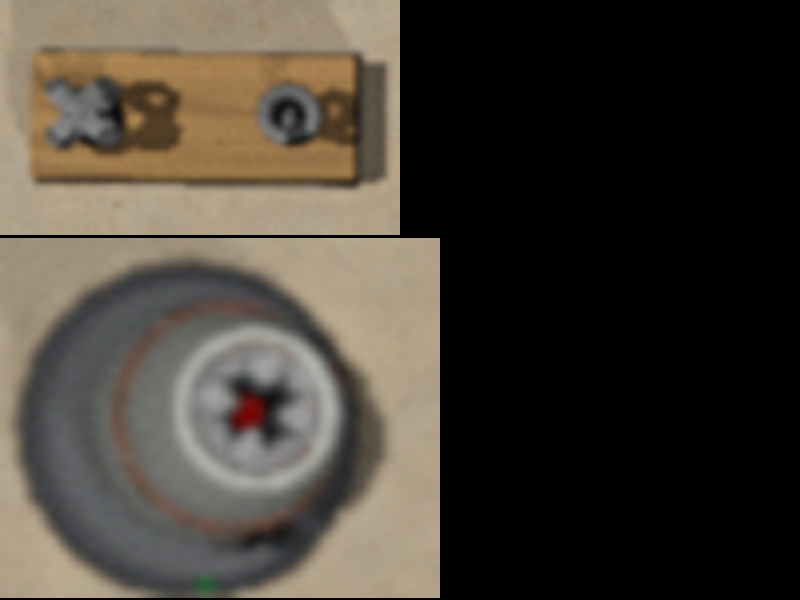

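drive_tool:
  plan:
    - [[-1, 25, -25, 3, 0], [-1, 28, -28, 3, 0], [-1, 28, -28, 3, 0], [-1, 28, -28, 3, 0], [-1, 28, -28, 3, 0], [-1, 28, -28, 3, 0], [-1, 28, -28, 3, 0], [-1, 28, -28, 3, 0], [-1, 28, -28, 3, 0], [-1, 28, -28, 3, 0], [-1, 28, -28, 0, 0], [-1, 20, -28, 0, 0], [-1, 0, -3, 0, 0], [-1, 0, 0, 0, 0], [-1, 0, 0, 0, 0]]

```text
clock: 1.35
position: [496.1, 264.8, 260.9]
ee_rot: [0.99, -0.139, -0.0, 0.0]
contact_force: [-0.9, 0.9, -0.2]
gripper_width: 85.4
grasp_force: 0.0
```

```bash
cat > w.py <<'E'
from h import *
import sys
def snap(tag):
    s=read_state(); p,d=get_image('wrist'); c=cloud('wrist',d,s)
    np.savez(f'{tag}.npz',p=p,d=d,c=c); cv2.imwrite(f'pics/{tag}.png',p[...,::-1])
    R=Ro.from_quat(s['ee_rot']).as_matrix()
    print(s['clock'],s['position'].round(1),'zaxis',R[:,2].round(3),'yaw y',np.degrees(np.arctan2(R[1,1],R[0,1])).round(2),'j',np.round(s['joints'],2),'F',s['contact_force'].round(1),s['gripper_width'],s['grasp_force'])
    return s,p,d,c
E
python3 - <<'E'
from w import *
s,p,d,c=snap('w1')
print(camera_model('wrist'))
m=(c[...,2]>112)&(c[...,2]<135)&(abs(c[...,0]-496)<40)&(abs(c[...,1]-265)<40)&(d>0)
C=c[m]; print(len(C),C.min(0),C.max(0),C.mean(0))
E
```

```text
1.35 [496.1 264.8 260.9] zaxis [-0.001 -0.    -1.   ] yaw y -105.96 j [ 0.78  0.26 -0.1  -0.   -1.21  0.51] F [-0.9  0.9 -0.2] 85.40571963204228 0.0
{'fx': 354.3651867836787, 'fy': 354.3651867836787, 'cx': 320.8771105472617, 'cy': 201.97110317297418, 'mount': array([[ 9.35618250e-05, -9.58188890e-01, -2.86136406e-01,
         7.26480329e+01],
       [ 9.99999992e-01,  1.13389436e-04, -5.27254588e-05,
        -1.19601915e+00],
       [ 8.29657945e-05, -2.86136399e-01,  9.58188893e-01,
        -1.42145484e+02],
       [ 0.00000000e+00,  0.00000000e+00,  0.00000000e+00,
         1.00000000e+00]])}
823 [481.83268228 248.70013548 112.05082816] [512.91909636 279.77949536 123.13759385] [498.13975328 264.08733009 117.50338653]
```

View pics/w1.png

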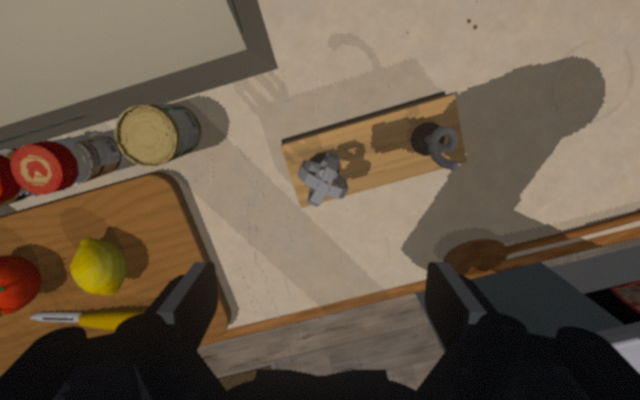

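```bash
python3 - <<'E'
from w import *
from scipy.optimize import minimize
z=np.load('w1.npz'); p,c,d=z['p'],z['c'],z['d']
for zc in (114,117,120):
    m=(c[...,2]>zc)&(c[...,2]<135)&(abs(c[...,0]-496)<40)&(abs(c[...,1]-265)<40)&(d>0)
    X=c[m][:,:2]
    def f(q):
        a=q[2]; r=X-q[:2]; u=abs(r@[np.cos(a),np.sin(a)]); v=abs(r@[-np.sin(a),np.cos(a)])
        return np.minimum(np.minimum(u,v),9).__pow__(2).mean()
    best=min((minimize(f,[497,264.5,a],method='Nelder-Mead') for a in np.radians(np.arange(0,90,15))),key=lambda r:r.fun)
    print(zc,len(X),best.x[:2].round(2),np.degrees(best.x[2])%90,best.fun)
im=cv2.resize(p[130:220,280:480],None,fx=4,fy=4,interpolation=cv2.INTER_CUBIC); cv2.imwrite('pics/w1c.png',im[...,::-1])
E
```

```text
114 757 [497.46 264.32] 48.740700199176906 7.552860677638929
117 461 [497.42 264.28] 48.59605246468765 6.914209920647705
120 151 [497.99 264.46] 6.843778634173218 2.861407023849295
```

View pics/w1c.png

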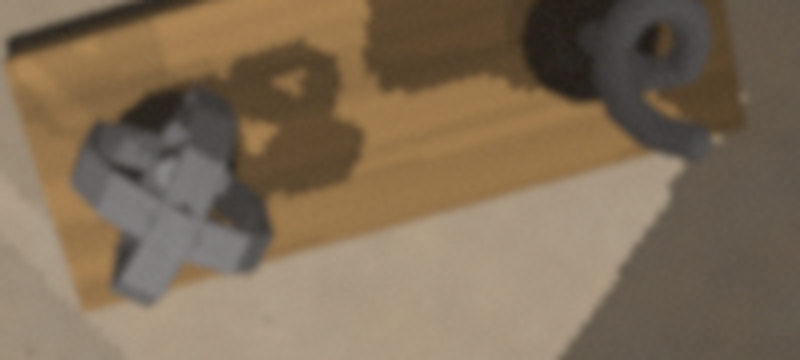

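The crop shows the beater's cross, centred near crop pixel (175,220). The fit puts its axis at (497.5, 264.3) with ribs at 48.7°. Next I turn by −25.3° and lower onto it.

drive_tool:
  plan:
    - [[-1, 1.4, -0.5, -20, -6.4], [-1, 0, 0, -30, -6.4], [-1, 0, 0, -30, -6.4], [-1, 0, 0, -30, -6.1], [-1, 0, 0, -30, 0], [-1, 0, 0, -25, 0], [-1, 0, 0, -16, 0], [-1, 0, 0, -10, 0], [-1, 0, 0, -6, 0], [-1, 0, 0, 0, 0], [-1, 0, 0, 0, 0]]

```text
clock: 2.32
position: [498.1, 265.4, 65.1]
ee_rot: [0.936, -0.351, 0.0, -0.001]
contact_force: [0.5, -0.4, -0.1]
gripper_width: 85.3
grasp_force: 0.0
```

```bash
python3 -c "
from w import *
snap('w2')"
```

```text
2.3167 [498.1 265.4  65.1] zaxis [ 0.001  0.001 -1.   ] yaw y -131.15 j [ 0.78  0.46 -0.35  0.   -0.76  0.08] F [ 0.5 -0.4 -0.1] 85.27163257452803 0.0
```

View pics/w2.png

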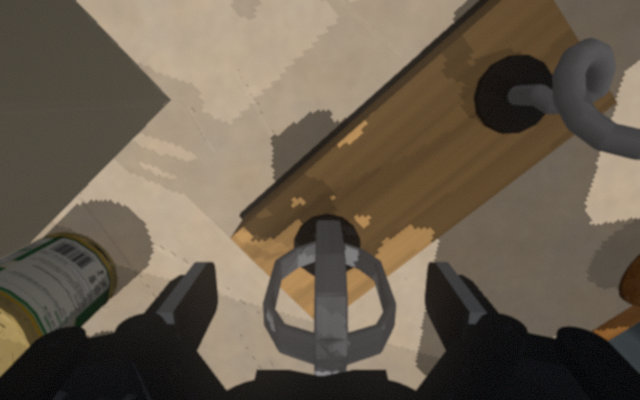

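The beater sits between the fingers: cage at columns 265–395, fingers at 215 and 427. One strip faces the camera, so the yaw is right. Now I close.

drive_tool:
  plan:
    - [[-1, -0.8, -1.1, 0, 0], [1, 0, 0, 0, 0], [1, 0, 0, 0, 0], [1, 0, 0, 0, 0], [1, 0, 0, 0, 0], [1, 0, 0, 0, 0], [1, 0, 0, 0, 0], [1, 0, 0, 0, 0], [1, 0, 0, 0, 0], [1, 0, 0, 0, 0]]

```text
clock: 3.2
position: [497.4, 263.7, 64.9]
ee_rot: [0.936, -0.352, 0.0, -0.0]
contact_force: [-0.2, 0.7, 5.0]
gripper_width: 45.2
grasp_force: 61.4
```

drive_tool:
  plan:
    - [[1, 0, 0, 10, 0], [1, 0, 0, 20, 0], [1, 0, 0, 25, 0], [1, 0, 0, 25, 0], [1, 0, 0, 25, 0], [1, 0, 0, 20, 0], [1, 0, 0, 10, 0], [1, 0, 0, 0, 0]]

```text
clock: 3.87
position: [497.7, 264.1, 201.7]
ee_rot: [0.936, -0.352, 0.001, -0.002]
contact_force: [0.2, 0.0, -0.0]
gripper_width: 45.1
grasp_force: 61.4
```

drive_tool:
  plan:
    - [[1, 0, -15, 0, 0], [1, 0, -25, 0, 0], [1, 0, -30, 0, 0], [1, 1, -35, 0, 0], [1, 1, -35, 0, 0], [1, 1, -35, 0, 0], [1, 1, -35, 0, 0], [1, 1, -35, 0, 0], [1, 1, -35, 0, 0], [1, 1, -35, 0, 0], [1, 1, -30, 0, 0], [1, 0, -25, 0, 0], [1, 0, -20, 0, 0], [1, 0, -10, 0, 0], [1, 0, 0, 0, 0], [1, 0, 0, 0, 0]]

```text
clock: 5.2
position: [503.9, -136.9, 197.9]
ee_rot: [0.936, -0.353, -0.001, 0.0]
contact_force: [0.6, 0.1, -1.5]
gripper_width: 45.1
grasp_force: 61.4
```

```bash
python3 -c "
from w import *
s,p,d,c=snap('w3')
cv2.imwrite('pics/w3v.png',p[...,::-1])"
```

```text
5.2 [ 503.9 -136.9  197.9] zaxis [-0.003  0.    -1.   ] yaw y -131.3 j [ 0.05  0.24 -0.29 -0.   -1.04  0.8 ] F [ 0.6  0.1 -1.5] 45.056545113819574 61.435694731771946
```

View pics/w3.png

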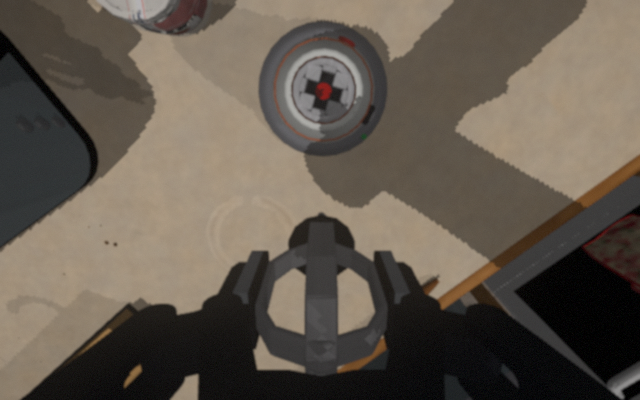

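The socket's cross slot is clear at pixel (323,90), almost straight below the camera. The beater is held with one strip facing the camera at column 320. I'll rectify the view to the z=100 plane and fit the slot.

```bash
cat > slot.py <<'E'
from w import *
from scipy.optimize import minimize
from scipy.ndimage import map_coordinates
def rect(s,p,c0,h=100,half=30,res=0.25):
    m=camera_model('wrist'); M=np.array(m['mount']); g=np.arange(-half,half,res)
    X,Y=np.meshgrid(c0[0]+g,c0[1]+g,indexing='ij'); W=np.stack([X,Y,np.full_like(X,h)],-1)
    T=(W-s['position'])@Ro.from_quat(s['ee_rot']).as_matrix(); C=(T-M[:3,3])@M[:3,:3]
    u=m['fx']*C[...,0]/C[...,2]+m['cx']; v=m['fy']*C[...,1]/C[...,2]+m['cy']
    return X,Y,np.stack([map_coordinates(p[...,k].astype(float),[v,u],order=1) for k in range(3)],-1)
def fit(s,p,c0):
    X,Y,I=rect(s,p,c0); g=np.minimum(I[...,1],I[...,2])
    def f(q):
        a=q[2]; x=X-q[0]; y=Y-q[1]; u=abs(x*np.cos(a)+y*np.sin(a)); v=abs(-x*np.sin(a)+y*np.cos(a)); r=np.hypot(x,y)
        sg=lambda t:1/(1+np.exp(-t/0.5))
        w=np.maximum(sg(4.5-u)*sg(12-v),sg(4.5-v)*sg(12-u)); disk=sg(15-r)
        return (g*w).sum()/w.sum()-(g*(1-w)*disk).sum()/((1-w)*disk).sum()
    rs=[minimize(f,[*c0,a],method='Nelder-Mead',options=dict(xatol=.01,fatol=.01)) for a in np.radians(np.arange(0,90,15))]
    b=min(rs,key=lambda r:r.fun); return b.x[:2],np.degrees(b.x[2])%90,b.fun,I
E
python3 - <<'E'
from slot import *
z=np.load('w3.npz'); p,c,d=z['p'],z['c'],z['d']; s=read_state()
print('depth at socket',c[80:100:6,300:345:8,:].reshape(-1,3).round(0)[:8].tolist())
q=c[30:150,260:390].reshape(-1,3); q=q[(q[:,2]>96)&(q[:,2]<104)]; mn,mx=q.min(0),q.max(0); print('disk',len(q),(mn+mx)/2,mx-mn)
c0=(mn+mx)[:2]/2
ctr,a,v,I=fit(s,p,c0); print('slot',ctr,a,v)
n=I.shape[0]; 
im=cv2.resize(I.astype(np.uint8),(560,560),interpolation=cv2.INTER_CUBIC)
k=560/60
for t in np.radians([a,a+90]):
    o=(ctr-c0+30)*k; e=np.array([np.cos(t),np.sin(t)])*12*k
    A=o-e;B=o+e; cv2.line(im,(int(A[1]),int(A[0])),(int(B[1]),int(B[0])),(0,255,0),1)
cv2.imwrite('pics/slot.png',im[...,::-1])
# held beater in tool frame
R=Ro.from_quat(s['ee_rot']).as_matrix(); T=(c-s['position'])@R
for lo,hi in((-58,-30),(-25,-5),(-2,4),(8,14),(15,40)):
    m=(T[...,2]>lo)&(T[...,2]<hi)&(abs(T[...,1])<20)&(abs(T[...,0])<40)&(d>0)
    t=T[m]; 
    if len(t): print(lo,hi,len(t),t.min(0).round(1),t.max(0).round(1),t.mean(0).round(1))
E
```

```text
depth at socket [[575.0, -180.0, 99.0], [572.0, -184.0, 82.0], [568.0, -188.0, 99.0], [565.0, -192.0, 81.0], [561.0, -196.0, 82.0], [558.0, -199.0, 100.0], [572.0, -178.0, 98.0], [569.0, -181.0, 81.0]]
disk 3908 [ 560.71854423 -186.9882146    98.97053661] [51.62506463 52.36709407  5.94005358]
slot [ 560.56979145 -186.50634096] 33.22557845597199 -67.03532036870334
-58 -30 7021 [-10.2 -20.  -57.9] [ 23.5  20.  -30. ] [  6.6  -0.3 -49.4]
-25 -5 676 [ -4.7  -5.5 -25. ] [23.2 20.  -5. ] [ 16.5   5.  -15.6]
-2 4 400 [ -5.3 -20.   -2. ] [ 5.  19.7  4. ] [0.5 0.3 1. ]
8 14 573 [ -5.3 -16.9   8.1] [ 5.2 14.8 14. ] [ 0.4 -0.6 10.9]
15 40 1133 [-13.7 -16.8  15.1] [16.9 16.  25.7] [ 6.7 -0.5 20.2]
```

View pics/slot.png

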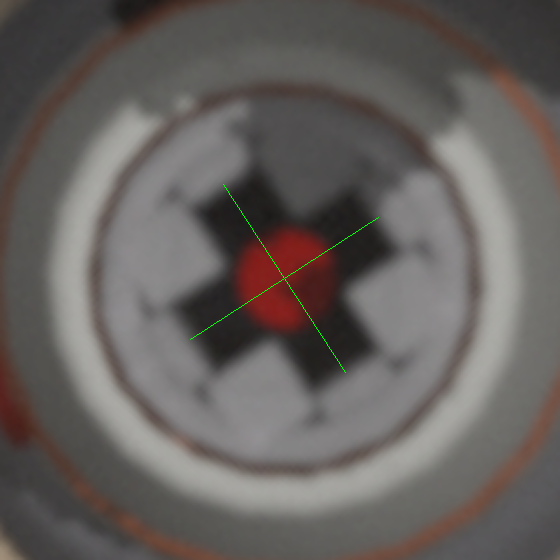

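The overlay shows the fitted cross running along the middle of the slot arms, centred at (285,278). That puts the slot at (560.5, −186.5), 33.2°. The beater's axis sits close to the tool axis, so I move over the socket and turn −15.5°.

drive_tool:
  plan:
    - [[1, 8, -7, 0, -3.1], [1, 12, -10, 0, -3.1], [1, 14, -13, 0, -3.1], [1, 12, -10.7, 0, -3.1], [1, 7, -6, 0, -3.1], [1, 3.3, -3, 0, 0], [1, 0, 0, 0, 0], [1, 0, 0, 0, 0], [1, 0, 0, 0, 0]]

```text
clock: 6.0
position: [560.7, -185.5, 199.2]
ee_rot: [0.88, -0.474, -0.0, 0.0]
contact_force: [-0.2, 1.1, -0.6]
gripper_width: 45.3
grasp_force: 61.3
```

```bash
python3 - <<'E'
from w import *
s,p,d,c=snap('w4')
R=Ro.from_quat(s['ee_rot']).as_matrix(); T=(c-s['position'])@R
m=(T[...,2]>-25)&(T[...,2]<-5)&(abs(T[...,1])<8)&(T[...,0]>15)&(T[...,0]<30)&(d>0); t=T[m]
print('front strip',np.percentile(t,[2,50,98],axis=0).round(1).tolist(),'slope dy/dz,dx/dz',np.polyfit(t[:,2],t[:,1],1)[0],np.polyfit(t[:,2],t[:,0],1)[0])
m=(T[...,2]>17)&(T[...,2]<23)&(abs(T[...,1])<25)&(abs(T[...,0])<30)&(d>0); t=T[m]
print('collar',t.min(0).round(1),t.max(0).round(1),np.median(t[:,2]))
r=cv2.minEnclosingCircle(t[:,:2].astype(np.float32)); print(r)
E
```

```text
6.0 [ 560.7 -185.5  199.2] zaxis [-0.001  0.    -1.   ] yaw y -146.62 j [-0.05  0.35 -0.13 -0.   -1.09  0.63] F [-0.2  1.1 -0.6] 45.34333829298999 61.34965861681849
front strip [[21.4, -5.6, -24.6], [22.1, -0.8, -16.0], [22.6, 3.8, -5.4]] slope dy/dz,dx/dz 0.007601161044976046 -0.002847346518123508
collar [-14.5 -17.3  17.6] [16.5 15.7 23. ] 19.679903960293547
((-0.21801990270614624, -0.9001374840736389), 16.790884017944336)
```

View pics/w4.png

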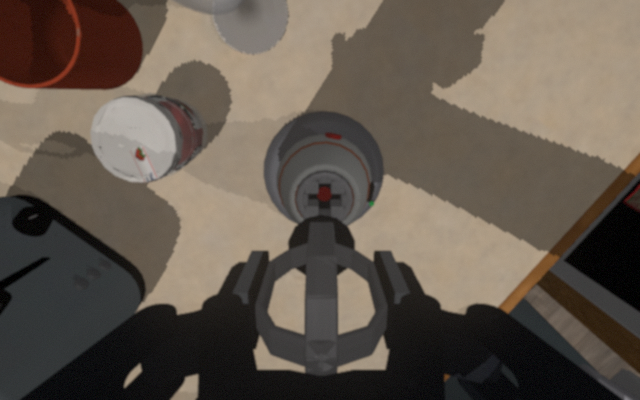

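The slot is visible at (324,193), its arms parallel to the image axes like the held strips, so the yaw is right. It lies slightly right of and ahead of the beater axis, so I shift (−0.8, −1.7) and go down to just above the mouth.

drive_tool:
  plan:
    - [[1, -0.8, -1.7, -10, 0], [1, 0, 0, -15, 0], [1, 0, 0, -12, 0], [1, 0, 0, -4, 0], [1, 0, 0, 0, 0], [1, 0, 0, 0, 0]]

```text
clock: 6.55
position: [560.5, -188.0, 158.4]
ee_rot: [0.88, -0.475, 0.0, 0.0]
contact_force: [0.8, -0.6, -0.3]
gripper_width: 45.2
grasp_force: 61.3
```

```bash
python3 - <<'E'
from w import *
s,p,d,c=snap('w5')
for i in range(3):
  get_image('wrist'); print(read_state()['position'].round(2))
P,D=get_image('scene')
m=camera_model('scene'); q=m['R']@np.array([560,-187,120])+m['t']; u=int(m['fx']*q[0]/q[2]+m['cx']); v=int(m['fy']*q[1]/q[2]+m['cy']); print(u,v)
a=cv2.resize(P[v-40:v+35,u-40:u+40],(560,525),interpolation=cv2.INTER_CUBIC); cv2.imwrite('pics/s5.png',a[...,::-1])
E
```

```text
6.55 [ 560.5 -188.   158.4] zaxis [-0. -0. -1.] yaw y -146.69 j [-0.05  0.39 -0.18  0.   -1.    0.63] F [ 0.8 -0.6 -0.3] 45.24948141913723 61.315858354792
[ 560.99 -188.05  159.14]
[ 560.99 -188.04  159.2 ]
[ 560.91 -188.05  159.16]
402 166
```

View pics/s5.png

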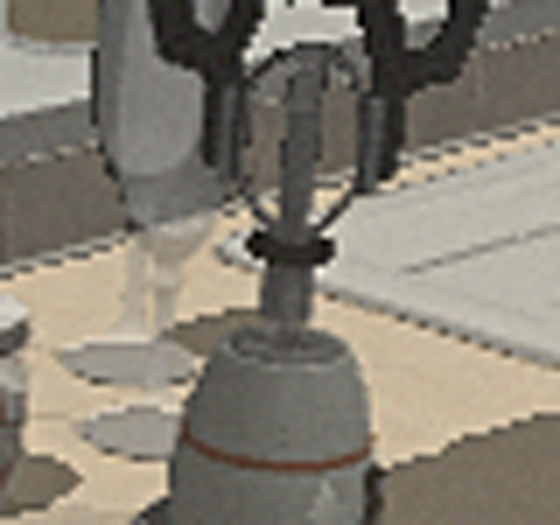

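The stem tip hovers a few mm above the socket, roughly centred. Pose readings shift about 1 mm before settling, so I'll back off and remeasure the slot from a settled pose.

drive_tool:
  plan:
    - [[1, 0, 0, 15, 0], [1, -5, 8, 15, 0], [1, -7, 10, 10, 0], [1, -7, 10, 0, 0], [1, -3, 5, 0, 0], [1, 0, 0, 0, 0], [1, 0, 0, 0, 0], [1, 0, 0, 0, 0], [1, 0, 0, 0, 0], [1, 0, 0, 0, 0], [1, 0, 0, 0, 0]]

```text
clock: 7.72
position: [538.5, -155.2, 197.9]
ee_rot: [0.88, -0.475, -0.0, 0.0]
contact_force: [0.5, 0.8, -1.1]
gripper_width: 45.2
grasp_force: 61.4
```

```bash
python3 - <<'E'
from slot import *
for k in range(3):
    s,p,d,c=snap(f'w6{k}')
    ctr,a,v,I=fit(s,p,np.array([560.5,-186.5]))
    R=Ro.from_quat(s['ee_rot']).as_matrix(); T=(c-s['position'])@R
    ts=(np.array([*ctr,100])-s['position'])@R
    m=(T[...,2]>-25)&(T[...,2]<-5)&(abs(T[...,1])<8)&(T[...,0]>15)&(T[...,0]<30)&(d>0); t=T[m]
    m=(T[...,2]>17)&(T[...,2]<22)&(abs(T[...,1])<25)&(abs(T[...,0])<30)&(d>0); tc=T[m]
    print('slot',ctr.round(2),a.round(2),v.round(1),'tool',ts.round(2),'strip',np.percentile(t,[2,98],axis=0).mean(0).round(2)[1],np.median(t[:,0]).round(2),'collar',cv2.minEnclosingCircle(tc[:,:2].astype(np.float32)))
E
```

```text
7.7167 [ 538.5 -155.2  197.9] zaxis [-0.001  0.    -1.   ] yaw y -146.74 j [ 0.01  0.3  -0.2  -0.   -1.07  0.57] F [ 0.5  0.8 -1.1] 45.24580358719199 61.38279835693538
slot [ 560.38 -187.85] 33.09 -36.6 tool [39.31 -0.42 97.9 ] strip -0.88 22.12 collar ((-0.507858157157898, -0.8792516589164734), 16.85993194580078)
7.7667 [ 538.5 -155.2  198. ] zaxis [-0.001 -0.    -1.   ] yaw y -146.74 j [ 0.01  0.3  -0.2  -0.   -1.07  0.57] F [ 0.1 -0.2 -0.5] 45.36430030603765 61.382855898700655
slot [ 560.38 -187.88] 33.06 -36.5 tool [39.33 -0.4  97.97] strip -0.89 22.1 collar ((-0.18390518426895142, -1.028493046760559), 16.916858673095703)
7.8167 [ 538.5 -155.2  198.1] zaxis [-0. -0. -1.] yaw y -146.74 j [ 0.01  0.3  -0.2   0.   -1.07  0.57] F [-0.2 -0.1 -0.8] 45.41695848123624 61.38316799886525
slot [ 560.4  -187.88] 33.23 -36.4 tool [39.36 -0.38 98.06] strip -0.89 22.11 collar ((-0.5141878128051758, -0.8515515923500061), 16.93263053894043)
```

drive_tool:
  plan:
    - [[1, -5, 7, 0, 0], [1, -7, 11, 0, 0], [1, -5, 7, 0, 0], [1, 0, 0, 0, 0], [1, 0, 0, 0, 0], [1, 0, 0, 0, 0], [1, 0, 0, 0, 0], [1, 0, 0, 0, 0], [1, 0, 0, 0, 0]]

```text
clock: 8.62
position: [521.6, -130.2, 198.2]
ee_rot: [0.88, -0.475, 0.0, 0.0]
contact_force: [0.3, -0.7, -1.5]
gripper_width: 45.1
grasp_force: 61.4
```

```bash
python3 - <<'E'
from slot import *
def circ(q):
    A=np.c_[2*q,np.ones(len(q))]; x=np.linalg.lstsq(A,(q**2).sum(1),rcond=None)[0]; return x[:2].round(2),np.sqrt(x[2]+x[:2]@x[:2]).round(2)
for k in range(2):
    s,p,d,c=snap(f'w7{k}')
    ctr,a,v,I=fit(s,p,np.array([560.5,-186.5]))
    R=Ro.from_quat(s['ee_rot']).as_matrix()
    ts=(np.array([*ctr,100])-s['position'])@R
    q=c[(abs(c[...,2]-100)<4)&(np.hypot(c[...,0]-560.5,c[...,1]+187)<30)][:,:2]
    h=cv2.convexHull(q.astype(np.float32))[:,0]
    print('slot',ctr.round(2),a.round(2),v.round(1),'tool',ts.round(2),'rim',circ(h.astype(float)))
E
python3 - <<'E'
from slot import *
z=np.load('w3.npz')
E
```

```text
8.6167 [ 521.6 -130.2  198.2] zaxis [-0. -0. -1.] yaw y -146.73 j [ 0.06  0.26 -0.26  0.   -1.05  0.52] F [ 0.3 -0.7 -1.5] 45.140580362265 61.383384643122554
slot [ 560.21 -187.64] 33.22 -43.0 tool [69.23 -0.75 98.25] rim (array([ 560.61, -187.26]), np.float64(25.97))
8.6667 [ 521.6 -130.2  198.2] zaxis [-0. -0. -1.] yaw y -146.74 j [ 0.06  0.26 -0.26  0.   -1.05  0.52] F [-0.1  0.1 -1.1] 45.13268809562779 61.383117134682834
slot [ 560.2  -187.63] 33.24 -43.0 tool [69.24 -0.79 98.21] rim (array([ 560.57, -187.36]), np.float64(26.05))
```

drive_tool:
  plan:
    - [[1, 6, -9, 0, 0], [1, 9, -14, 0, 0], [1, 11, -17, 0, 0], [1, 8.5, -12, -5, 0], [1, 4, -6, -15, 0], [1, 0, 0, -15, 0], [1, 0, 0, -4, 0], [1, 0, 0, 0, 0], [1, 0, 0, 0, 0], [1, 0, 0, 0, 0], [1, 0, 0, 0, 0], [1, 0, 0, 0, 0], [1, 0, 0, 0, 0]]

```text
clock: 9.8
position: [560.2, -187.8, 160.0]
ee_rot: [0.88, -0.475, 0.001, -0.0]
contact_force: [0.2, -0.2, -1.0]
gripper_width: 45.3
grasp_force: 61.4
```

drive_tool:
  plan:
    - [[1, 0, -0.3, -3, 0], [1, 0, 0, -4, 0], [1, 0, 0, -4, 0], [1, 0, 0, -4, 0], [1, 0, 0, 0, 0], [1, 0, 0, 0, 0], [1, 0, 0, 0, 0]]

```text
clock: 10.38
position: [560.0, -188.3, 144.3]
ee_rot: [0.88, -0.475, 0.0, 0.0]
contact_force: [-0.0, 0.5, -0.5]
gripper_width: 45.3
grasp_force: 61.4
```

No force with the tip about 8 mm into the slot, so it has meshed. I carry on down.

drive_tool:
  plan:
    - [[1, 0, 0, -4, 0], [1, 0, 0, -4, 0], [1, 0, 0, -3, 0], [1, 0, 0, -2, 0], [1, 0, 0, 0, 0], [1, 0, 0, 0, 0], [1, 0, 0, 0, 0]]

```text
clock: 10.97
position: [559.9, -188.4, 131.8]
ee_rot: [0.88, -0.475, 0.0, 0.0]
contact_force: [-2.7, 0.7, 4.1]
gripper_width: 45.1
grasp_force: 61.7
```

drive_tool:
  plan:
    - [[1, 0, 0, -2, 0], [1, 0, 0, -2, 0], [1, 0, 0, -1, 0], [1, 0, 0, 0, 0], [1, 0, 0, 0, 0], [1, 0, 0, 0, 0]]

```text
clock: 11.47
position: [560.1, -188.4, 126.6]
ee_rot: [0.88, -0.475, 0.0, 0.0]
contact_force: [-1.5, 1.0, 5.2]
gripper_width: 45.3
grasp_force: 62.0
```

drive_tool:
  plan:
    - [[1, 0, 0, -1, 0], [1, 0, 0, -1, 0], [1, 0, 0, 0, 0], [1, 0, 0, 0, 0], [1, 0, 0, 0, 0]]

```text
clock: 11.88
position: [560.1, -188.4, 125.0]
ee_rot: [0.88, -0.475, 0.0, 0.0]
contact_force: [-2.2, 0.7, 6.4]
gripper_width: 45.1
grasp_force: 62.2
```

drive_tool:
  plan:
    - [[1, 0, 0, -1, 0], [1, 0, 0, -1, 0], [1, 0, 0, 0, 0], [1, 0, 0, 0, 0], [1, 0, 0, 0, 0]]

```text
clock: 12.3
position: [560.2, -188.4, 124.9]
ee_rot: [0.88, -0.475, 0.001, 0.0]
contact_force: [-6.3, 3.1, 16.1]
gripper_width: 45.2
grasp_force: 63.2
```

The force rose from 6 N to 16 N with no further travel, so the collar should be seated. I'll check its height and the bystanders in depth.

```bash
python3 - <<'E'
from w import *
s,p,d,c=snap('w8')
R=Ro.from_quat(s['ee_rot']).as_matrix(); T=(c-s['position'])@R
m=(T[...,2]>10)&(T[...,2]<40)&(abs(T[...,1])<20)&(abs(T[...,0])<32)&(d>0)
print(np.histogram(c[m][:,2],bins=np.arange(84,116,2)))
m=(T[...,0]>6)&(T[...,0]<16)&(abs(T[...,1])<7)&(T[...,2]>10)&(d>0); print('collar z',np.median(c[m][:,2]))
m=(np.hypot(T[...,0],T[...,1])>17.8)&(np.hypot(T[...,0],T[...,1])<20)&(T[...,2]>10)&(T[...,0]>0)&(d>0); print('socket face z',np.median(c[m][:,2]))
print('collar in w7',end=' '); z=np.load('w71.npz')
d0=np.load('top0.npz')['d']; d1=get_image('top')[1]
for n,(u,v) in dict(hook=(300,230),tin=(198,196),jar=(412,155)).items():
    w=np.s_[v-12:v+12,u-12:u+12]; print(n,np.median(abs(d0[w]-d1[w])),(abs(d0[w]-d1[w])>8).mean())
E
```

```text
12.3 [ 560.2 -188.4  124.9] zaxis [ 0.001 -0.001 -1.   ] yaw y -146.66 j [-0.05  0.42 -0.22  0.   -0.92  0.63] F [-6.3  3.1 16.1] 45.23681556806083 63.2289646519348
(array([  93,  200,  204,  206,  262,  315, 1090,  909,  213,  110,  819,
        142,    8,   74,  222]), array([ 84,  86,  88,  90,  92,  94,  96,  98, 100, 102, 104, 106, 108,
       110, 112, 114]))
collar z 104.3489618934004
socket face z 98.93202256129777
collar in w7 hook 2.4749756 0.026041666666666668
tin 2.3151245 0.03298611111111111
jar 2.7407227 0.11979166666666667
```

```bash
python3 -c "
from bench import *
print(job_done())"
```

```text
the job is handed in; nothing more can be done
None
```

The beater is pressed fully home in the mixer socket and still gripped at about 63 N: its collar measured 5–6 mm above the socket face and the push rose to 16 N with no further travel. The hook, tin and jar look unmoved in the top depth image, and I handed the job in at 12.3 s, with no verdict returned.

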